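# Free the bento lid's spring bar with the forked tool

### The job

Open the two-tier black bento box: take the forked tool from its bamboo rest, set its prongs over the steel spring bar on the front of that box and push the bar's collar plate sideways against its spring until the lid's tongue is freed and the lid springs up. Do not touch the bar with the gripper, leave the single-tier box shut, and finish with the forked tool hanging upright in its rest again.

Things in the scene. Friction and masses are not known exactly. Their poses are not given: they have to be found in the camera images.
- fork: Forked tool, 90 g, hanging by its guard in its rest. Origin: centre of the guard's underside; z up, x along the prongs' spread; same after a half turn. Bamboo handle 40 (x) by 20 (y), 8 to 78 mm above the origin; guard 44 (x) by 46 (y) by 8 mm; below it two steel prongs 7 (x) by 8 (y) and 50 mm long, centred at x = +-16.5 (clear gap 26 mm). It starts within 3 mm of the slot's middle.
- fork_rest: Open bamboo frame, fixed, 90 (x) by 66 (y) by 66 mm tall. Origin: underside centre; z up. Slot in its top 60 (x) by 24 mm (y), open all the way down to the 6 mm base. The fork hangs there, its x along the rest's x, prongs in the slot, guard lying on both rails 66 mm above the worktop.
- bento_bar: Steel bar, 8 mm thick, on the robot side of the two-tier box; slides only along its +y to compress its spring. Origin: on its axis, in the collar face to be pushed, 92.5 mm high. x points to the box. Collar 56 (x) by 26 (z), y 0 to 6 mm. Prongs go astride the bare bar at y -35 to 0, free below; the tongue's eye is at y -41 to -35. 2 N at rest, 5.6 N at 18 mm (stop); tongue free from 11 mm.
- bento_lid: Flat black lid 110 by 150 by 8 mm of the two-tier box (84 mm tall, steel band between tiers, fixed), hinged at the far rim, sprung upwards, held by the bar through its tongue's eye (20 mm tall). Origin: middle of the hinge line, 84 mm high; -x runs to the tongue; lid's front edge 45 mm from the bar; z upright when shut. Freed, it swings up 0.8 rad, away from the bar, in about 1 s and stays.
- small_lid: The same sprung lid, tongue and bar on the single-tier black box of half the height, a bystander that must stay shut. Origin: middle of its hinge line, 42 mm above the worktop; z upright when shut.
Mind the look-alikes: they are no part of the job. Leave any blue, red or turquoise look-alike of the fork alone.

How it is judged:
By the outcome, as a careful person would: the job done as asked, in the order asked, and still so for the second after the job is handed in, with the robot touching nothing.
It also fails if it takes over 46 s, if anything falls off the work surface, if the arm or the gripper's body presses on something with over 40 N, if the wrist force passes 120 N, or if a joint passes its speed limit or range.

### The arm

A 6-joint arm with a two-finger parallel gripper is mounted at the origin on the work surface. World frame = base frame: x ahead of the robot, y to its left, z up, the work surface at z = 0. Lengths are in m, angles in rad, forces in N, time in s.
With the tool pointing down it reaches from about 0.375 to 0.925 m from the base axis. Payload 5.7 kg.
Tool frame: the origin (TCP) lies on the front face of the gripper's body, between the roots of the fingers; the fingertips stand 73 mm ahead of it and the grasp point (between the pads) lies 54 mm ahead of it (grip_point_offset is the distance from the TCP to the grasp point, in m); z points along the fingers, y is the line along which they close (so a half turn about z gives the same grasp; the last joint's range is limited). The gripper opens to 85 mm and grips with 20 to 120 N. Pads are 22 mm wide; open, the fingers measure 114 mm over their backs; the gripper's body (76 mm by 85 mm) begins 54 mm behind the grasp point. The pads swing forward as they close: fully open they stand 13 mm farther back than shut.
Start: joints at [1.011, 0.359, 1.51, -0, 1.272, -0.115], TCP at [0.258, 0.542, 0.304] pointing down, gripper open.
Joint ranges: [-2.97, 2.97], [-1.01, 2.36], [0.21, 2.38], [-0.96, 4.11], [0.2, 2.71], [-2.98, 2.98]. Speed limits (rad/s): [2.39, 2.39, 3.14, 3.14, 3.14, 3.14].

### API

Orientations are given as a unit quaternion [w, x, y, z].
In Python, from station import * gives the robot as it stands.
- The arm moves only by the tool jog_arm, never from a script. Its argument "commands" is a list of rows, each a list of 7 numbers: the shift along the world's x, y, z in mm, then the turn, a rotation vector about the world's x, y, z in degrees, then the finger opening in mm, from 0 to 85.4. A call has 1 to 12 rows; each row is the pose to reach, as a shift and turn from the pose commanded when the call began; what a row does not reach only later rows make up. A row lasts 1/12 s, in which the tool goes at most 41.7 mm and 7.16 degrees, less where a joint would pass 70% of its speed; a pose out of reach is approached as far as the arm can. A call with a gripper value outside its range is refused whole. The fingers move at their own pace and stop on an object; "force" is the grip in N (left out, the last holds). Time passes only in rows, so rows that repeat a pose let the fingers close. It gives the time, the measured TCP pose, the force, the opening and the grip force at its end, in the units of the state.
- observe(): the state, without advancing time (a new reading comes with each control period).
- read_camera(name): name is "scene" or "top" or "wrist"; returns a dict with "pixels" (480x640x3 uint8, blue, green, red), "z_map" (480x640 float32, m along the optical axis (not along the pixel's ray), 0 where there is no reading), "fx", "fy", "cx", "cy" (pixels), "k1" (the pictures are not rectified: a ray, as slopes to the right and down, at radius r is drawn at 1 + k1 r^2 times it, then the intrinsics apply), "origin" and "attitude" of the camera in the world. Camera axes: x right, y down, z forward; pixel columns grow to the right and rows downward; lengths in m; the calibration is good to about 2 mm. A picture is of the moment at which its call begins.
- close_job(): hands the job in; it is judged then, once.
The state is a dict: "time_s": time; "joint_pos": joint angles; "qvel": joint speeds; "joint_efforts": joint torques, N m; "ee_pos": TCP position; "ee_rot": TCP orientation; "force": force on the tool from outside, world axes, zero at the start; "ft_torque": the same for the moment, N m; "finger_gap": finger opening in m; "grip_force": force on a finger pad.
Only numpy, scipy, OpenCV 4.12 (cv2) and the standard library are available. Lean on these libraries where they do the work, as an engineer would, in place of code of your own. Each camera call takes 0.05 s, during which the arm holds its last target. There are 200 camera calls.

## Working session

There is one attempt and no reset: what is moved stays moved. The work goes in short steps, Python scripts to look and compute and a tool call to move; the robot and the scene stay as the last step left them, time stands still between calls to the robot, and variables do not carry over. Pictures are saved under pics/ and viewed, at most 10 in all, crops included, and the job is handed in when it is done.

Besides the shell and the picture viewer there is one more tool, called after "Emit:" as name(argument=value, ...), one argument or row to a line, values as JSON. jog_arm: Moves the arm, as the interface text tells. Its arguments: {"type":"object","properties":{"commands":{"type":"array","items":{"type":"array","items":{"type":"number"}}},"force":{"type":"number"}},"required":["commands"]}

```bash
mkdir -p pics
cat > h.py <<'E'
from station import *
import numpy as np, cv2
from scipy.spatial.transform import Rotation as R
def cloud(c):
    K=np.array([[c['fx'],0,c['cx']],[0,c['fy'],c['cy']],[0,0,1]]);z=c['z_map']
    v,u=np.mgrid[0:480,0:640]
    p=cv2.undistortPoints(np.stack([u,v],-1).reshape(-1,1,2).astype(np.float64),K,np.array([c['k1'],0,0,0,0.])).reshape(480,640,2)
    P=np.dstack([p[...,0]*z,p[...,1]*z,z])
    A=np.array(c['attitude']);M=A if A.shape==(3,3) else R.from_quat(np.r_[A[1:],A[0]]).as_matrix()
    W=P@M.T+np.array(c['origin']);W[z==0]=np.nan
    return W
def snap(n,f):
    c=read_camera(n);cv2.imwrite('pics/'+f+'.png',c['pixels']);W=cloud(c);np.save('pics/'+f+'.npy',W);return c,W
E
python3 - <<'E'
from h import *
for n in('scene','top'):
    c,W=snap(n,n+'0');print(n,c['origin'],c['attitude'],c['k1'],c['fx'])
print(observe())
E
```

```text
scene [ 0.99939497 -0.49667172  0.62882069] [-0.40380813  0.8305937   0.34897211 -0.15897033] -0.08419684993536267 554.1155558298366
top [ 0.32773712 -0.0207134   1.19766015] [ 0.06481915 -0.69448912  0.71384584 -0.06250963] -0.1289747172849749 580.0715115319297
{'time_s': 0.1, 'joint_pos': array([ 1.01090739e+00,  3.59456835e-01,  1.51135308e+00, -1.14512225e-05,
        1.27249326e+00, -1.15134484e-01]), 'qvel': array([ 0.00059785, -0.00063623, -0.00159355,  0.00166354, -0.00107858,
       -0.00164075]), 'joint_efforts': array([-5.96667523e-04, -5.28657854e+01, -2.79345846e+01, -5.07756977e-04,
        5.04935626e-03,  7.43912345e-07]), 'ee_pos': array([0.25790099, 0.54118648, 0.30311234]), 'ee_rot': array([-2.78048408e-04,  2.20547206e-01,  9.75375927e-01, -8.08819482e-04]), 'force': array([-0.4975281 ,  0.132467  , -0.10631314]), 'ft_torque': array([-0.00381114,  0.00472406,  0.03502489]), 'grip_force': 0.0, 'finger_gap': 0.08540352302836955}
```

View pics/top0.png

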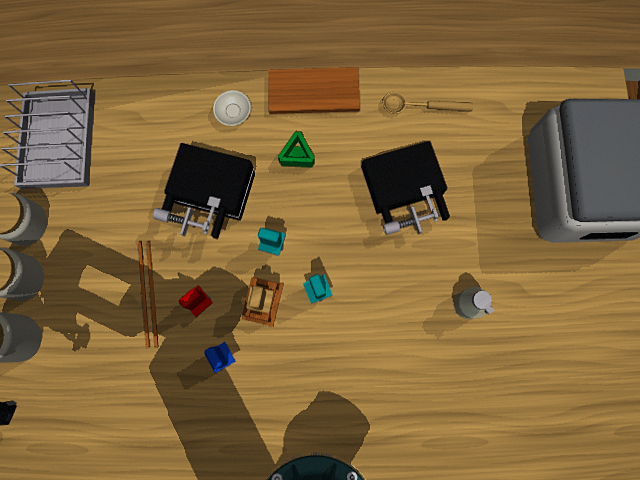

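View pics/scene0.png

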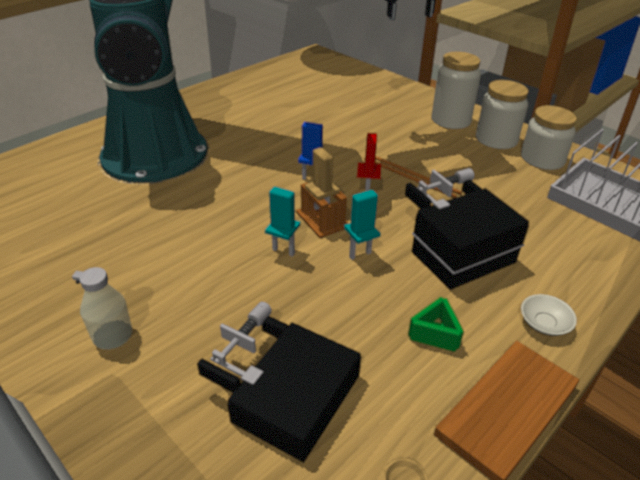

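Top view: two-tier box at (210,180) with bar from (215,220) to (160,215) and tongue at (213,203). The fork and rest are at (263,300), with red, blue and turquoise decoys around them. The single-tier box is at (405,175).

Run:
```python
from h import *
W=np.load('pics/top0.npy');I=cv2.imread('pics/top0.png')
cv2.imwrite('pics/c1.png',cv2.resize(I[130:380,140:340],None,fx=3,fy=2.4,interpolation=cv2.INTER_CUBIC)) if 0 else cv2.imwrite('pics/c1.png',np.hstack([cv2.resize(I[190:250,145:245],(500,300),interpolation=cv2.INTER_CUBIC)[:, :400],cv2.resize(I[270:330,230:310],(400,300),interpolation=cv2.INTER_CUBIC)]))
def rect(mask,name):
    P=W[mask];P=P[~np.isnan(P[:,0])]
    r=cv2.minAreaRect((P[:,:2]*1000).astype(np.float32));print(name,len(P),'med z',np.median(P[:,2]).round(4),np.round(r[0],1),np.round(r[1],1),round(r[2],1))
def roi(u0,u1,v0,v1,z0,z1):
    m=np.zeros((480,640),bool);m[v0:v1,u0:u1]=1
    return m&(W[...,2]>z0)&(W[...,2]<z1)
rect(roi(235,290,268,335,.135,.16),'handle top')
rect(roi(235,290,268,335,.055,.070),'rest top')
rect(roi(235,290,268,335,.070,.082),'guard')
rect(roi(160,260,135,222,.087,.096)&(I.max(-1)<40),'lid')
for n,b in dict(red=(175,215,280,320),blue=(200,240,340,375),t1=(252,290,222,258),t2=(300,335,268,305)).items(): rect(roi(*b,.06,.2),n)
for v in range(200,240,2): print(v,' '.join('%4d'%(1000*z) for z in W[v,150:232:3,2]))
```

```text
handle top 237 med z 0.1416 [427.3  95.5] [20.1 40. ] 76.5
rest top 401 med z 0.064 [429.4  96.9] [53.  75.8] 74.8
guard 209 med z 0.0728 [427.3  96.8] [49.6 45. ] 77.1
lid 3716 med z 0.0909 [650.2 203.8] [150.  159.5] 73.7
red 374 med z 0.1233 [427.9 220.8] [26.3 40.4] 36.2
blue 342 med z 0.1237 [317.  176.4] [39.8 44.3] 26.8
t1 347 med z 0.1234 [541.2  73. ] [42.1 39.1] 48.8
t2 273 med z 0.1249 [445.5 -17.5] [40.1 40.3] 18.8
200   -3   -4    0   -4   -1   91   90   87   70   44   50   63   68   81   85   91   88   87   93   89   95   92   94   98   91   93   92   94
202   -1   -3   -2    1   -1   88   92   84   11   18   43   38   51   54   63   75   81   86   88   91   92   93   96   89   90   89   94   90
204   -4   -5   -3    4    1   88   88   80   -5   -2   12   18   25   44   42   53   63   72   80   91   94   96   94   92   89   94   93   89
206   -2   -4   -1   -1   91   91   88   74    1    2   -2    0    2   12   24   36   40   52   64   73   78   93   93   89   93   90   95   89
208   -3   -3   98    2   86   91   90   70    1    0    1    0    0  102   -3   11   18   40
[... 231 characters left out ...]
02   -2   -3   -1    1   -2    0  100   84   -3   -2   -1   -3    6   87   24   41  102  100   86   65   76
214   -5   -4  100  102   99  104   96   95   -3    1   -1    0  102   98   79   -6   -1   -4   -6   -2   83    0    8  103   99   81   42   52
216   -2   98   99  103  102  100   97   96   89   89   -2    0  103   96   -5    0   -3    0   -2    1   85   -4  102  101   95   15   24   38
218   -1   -7   95   96   98  102   92   94   97   97   98   95  102   90    0    0    0   -2   -3   -1   91   -2   99   96   96    0    0    7Traceback (most recent call last):
  File "<stdin>", line 15, in <module>
  File "<stdin>", line 15, in <genexpr>
ValueError: cannot convert float NaN to integer
```

View pics/c1.png

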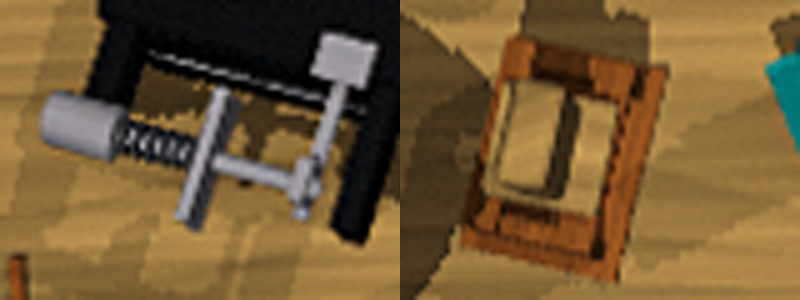

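The crop shows the collar plate at pixel (187,222), the eye at (205,228) and the spring to the left. The fork's long side follows the rest's, about -14°. Next I measure the bar.

Run:
```python
from h import *
W=np.load('pics/top0.npy');I=cv2.imread('pics/top0.png').astype(int)
def px(u,v):  # ray through pixel via two cloud-free planes
    return np.nanmedian(W[v-1:v+2,u-1:u+2].reshape(-1,3),0)
g=(I.min(-1)>75)&(I.max(-1)-I.min(-1)<25)&(W[...,2]>.08)
m=np.zeros_like(g);m[200:240,150:222]=1;g&=m
P=W[g]*1000;uv=np.argwhere(g)
a=np.deg2rad(-16.3);ex=np.array([np.cos(a),np.sin(a)]);ey=np.array([-np.sin(a),np.cos(a)])
L=np.c_[P[:,:2]@ex,P[:,:2]@ey,P[:,2]]
h=np.histogram(L[:,1],np.arange(np.floor(L[:,1].min()),L[:,1].max()+3,3))
for n,y in zip(*h):
    s=L[(L[:,1]>=y)&(L[:,1]<y+3)]
    if len(s):print(int(y),n,'x %d..%d'%(s[:,0].min(),s[:,0].max()),'med %.0f z %.0f'%(np.median(s[:,0]),np.median(s[:,2])))
# bar/axis direction via lid white/gray-independent: lid rect robust
k=(I.max(-1)<45)&(np.abs(W[...,2]-.092)<.006);k[:,:150]=0;k[:,262:]=0;k[:135]=0;k[212:]=0
k=cv2.morphologyEx(k.astype(np.uint8),cv2.MORPH_OPEN,np.ones((15,15)))>0
r=cv2.minAreaRect((W[k][:,:2]*1000).astype(np.float32));print('lid',r)
c=np.array(r[0]);print('lid centre local',c@ex,c@ey)
```

```text
338 12 x 535..548 med 542 z 94
341 12 x 534..548 med 542 z 94
344 20 x 479..547 med 524 z 93
347 56 x 480..547 med 511 z 92
350 49 x 479..546 med 515 z 89
353 16 x 485..544 med 536 z 93
356 13 x 489..544 med 536 z 94
359 13 x 488..544 med 536 z 93
362 6 x 488..492 med 491 z 95
365 4 x 488..494 med 491 z 92
368 5 x 487..494 med 490 z 94
371 5 x 489..495 med 493 z 92
374 8 x 487..495 med 492 z 93
377 6 x 489..495 med 491 z 94
380 6 x 488..495 med 493 z 93
383 6 x 488..494 med 491 z 94
386 24 x 465..518 med 493 z 103
389 38 x 465..519 med 492 z 103
392 16 x 465..518 med 496 z 102
395 1 x 489..489 med 489 z 93
398 3 x 490..493 med 492 z 94
401 1 x 490..490 med 490 z 99
404 2 x 490..492 med 491 z 94
407 1 x 495..495 med 495 z 90
410 3 x 489..493 med 492 z 92
416 3 x 489..493 med 492 z 94
419 3 x 490..494 med 492 z 95
422 1 x 489..489 med 490 z 95
425 1 x 492..492 med 493 z 104
428 17 x 481..501 med 491 z 98
431 16 x 481..501 med 490 z 100
434 16 x 481..501 med 492 z 100
437 14 x 481..501 med 488 z 99
440 19 x 482..501 med 493 z 100
443 13 x 482..501 med 491 z 99
446 18 x 481..502 med 490 z 99
449 12 x 482..501 med 491 z 100
452 15 x 482..502 med 492 z 99
455 12 x 482..501 med 491 z 98
458 2 x 487..490 med 489 z 96
lid ((678.3273315429688, 194.056396484375), (140.55516052246094, 109.31857299804688), 81.20083618164062)
lid centre local 596.5969923600514 376.6402560025233
```

Emit:
jog_arm(
  commands=[
    [40,-40,-10,0,0,7,60],
    [75,-80,-20,0,0,12,60],
    [105,-120,-30,0,0,12,60],
    [125,-160,-40,0,0,12,60],
    [140,-200,-40,0,0,12,60],
    [150,-240,-40,0,0,12,60],
    [155,-280,-40,0,0,12,60],
    [160,-320,-40,0,0,12,60],
    [165,-360,-40,0,0,12,60],
    [169,-400,-40,0,0,12,60],
    [169,-445,-40,0,0,12,60],
    [169,-445,-40,0,0,12,60],
  ],
  force=60,
)

```text
time_s: 1.1
ee_pos: [0.4267, 0.0945, 0.2637]
ee_rot: [-0.0, 0.117, 0.993, -0.0]
force: [0.9, -0.8, -0.6]
finger_gap: 0.0602
grip_force: 0.0
```

Emit:
jog_arm(
  commands=[
    [1,1,-25,0,0,0,60],
    [1,1,-50,0,0,0,60],
    [1,1,-75,0,0,0,60],
    [1,1,-92,0,0,0,60],
    [1,1,-101,0,0,0,60],
    [1,1,-101,0,0,0,60],
    [1,1,-101,0,0,0,15],
    [1,1,-101,0,0,0,10],
    [1,1,-101,0,0,0,10],
    [1,1,-101,0,0,0,10],
    [1,1,-101,0,0,0,10],
    [1,1,-101,0,0,0,10],
  ],
  force=80,
)

```text
time_s: 2.1
ee_pos: [0.4291, 0.0978, 0.164]
ee_rot: [0.001, 0.117, 0.993, 0.0]
force: [-0.5, 0.6, 7.4]
finger_gap: 0.0194
grip_force: 78.6
```

Emit:
jog_arm(
  commands=[
    [0,0,10,0,0,0,10],
    [0,0,25,0,0,0,10],
    [0,0,45,0,0,0,10],
    [0,0,65,0,0,0,10],
    [0,0,85,0,0,0,10],
    [0,0,105,0,0,0,10],
    [0,0,125,0,0,0,10],
    [0,0,125,0,0,0,10],
    [0,0,125,0,0,0,10],
  ],
)

```text
time_s: 2.85
ee_pos: [0.4287, 0.0977, 0.289]
ee_rot: [0.002, 0.117, 0.993, 0.0]
force: [-1.3, 0.5, -1.8]
finger_gap: 0.0194
grip_force: 78.1
```

Run:
```python
from h import *
s=observe();print(s['force'],s['ee_pos'],s['ee_rot'])
c,_=snap('scene','scene1');cv2.imwrite('pics/c2.png',cv2.resize(c['pixels'][60:300,200:520],(800,600)))
c,W=snap('top','top1')
```

```text
[-1.33111116  0.48425632 -1.82818078] [0.42873302 0.09769943 0.28901234] [1.66117046e-03 1.17318521e-01 9.93092916e-01 2.55717643e-04]
```

View pics/c2.png

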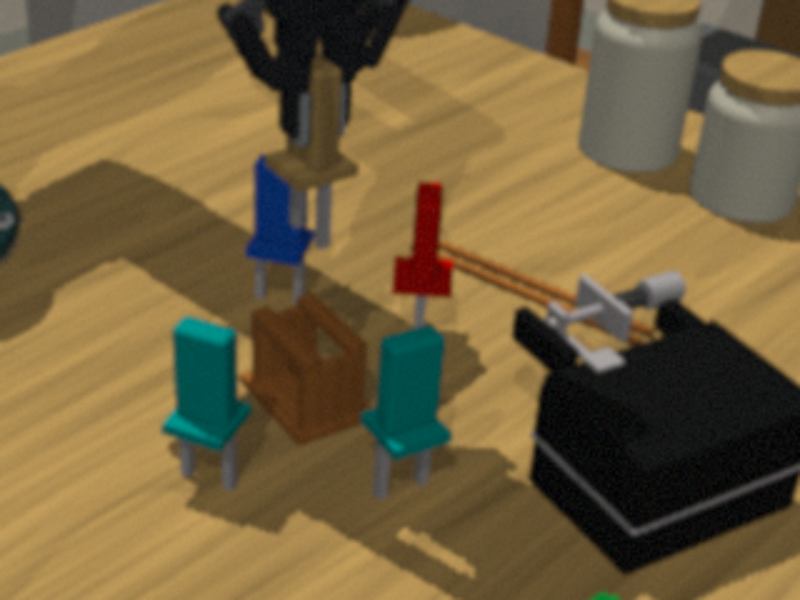

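Emit:
jog_arm(
  commands=[
    [15,12,0,0,0,-1,10],
    [35,28,0,0,0,-2,10],
    [60,48,0,0,0,-2.9,10],
    [85,68,0,0,0,-2.9,10],
    [110,89,0,0,0,-2.9,10],
    [130,105,0,0,0,-2.9,10],
    [143,116,0,0,0,-2.9,10],
    [148,120,-5,0,0,-2.9,10],
    [148,120,-15,0,0,-2.9,10],
    [148,120,-22,0,0,-2.9,10],
    [148,120,-22,0,0,-2.9,10],
  ],
)

```text
time_s: 3.87
ee_pos: [0.5734, 0.2163, 0.2626]
ee_rot: [-0.003, 0.143, 0.99, -0.001]
force: [-0.8, -0.1, -1.3]
finger_gap: 0.0191
grip_force: 78.3
```

Run:
```python
from h import *
s=observe();print(s['ee_pos'],s['ee_rot'],s['time_s'])
c,_=snap('scene','scene2');d,_=snap('wrist','wrist2')
cv2.imwrite('pics/c3.png',np.hstack([cv2.resize(c['pixels'][80:260,340:520],(400,400)),cv2.resize(d['pixels'],(400,400))]))
```

```text
[0.57335658 0.21634101 0.26258029] [-0.00307951  0.14266888  0.98976459 -0.001474  ] 3.8667
```

View pics/c3.png

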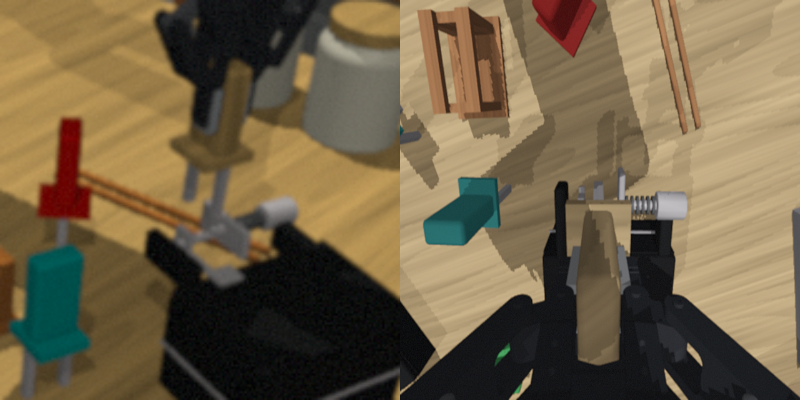

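The fork is upright above the bar, between the eye and the collar. Now I lower it.

Emit:
jog_arm(
  commands=[
    [0,0,0,0,0,0,10],
    [0,0,-10,0,0,0,10],
    [0,0,-22,0,0,0,10],
    [0,0,-34,0,0,0,10],
    [0,0,-46,0,0,0,10],
    [0,0,-54,0,0,0,10],
    [0,0,-54,0,0,0,10],
    [0,0,-54,0,0,0,10],
  ],
)

```text
time_s: 4.63
ee_pos: [0.5757, 0.2175, 0.2108]
ee_rot: [-0.001, 0.142, 0.99, -0.0]
force: [1.2, -0.1, 0.0]
finger_gap: 0.0191
grip_force: 78.3
```

Run:
```python
from h import *
s=observe();print(s['ee_pos'],s['ee_rot'],s['force'])
c,_=snap('scene','scene3');d,_=snap('wrist','wrist3')
cv2.imwrite('pics/c4.png',np.hstack([cv2.resize(c['pixels'][120:260,380:520],(400,400)),cv2.resize(d['pixels'][150:450,130:510],(400,400))]))
```

```text
[0.57569008 0.21749501 0.21079034] [-9.51480865e-04  1.42491400e-01  9.89795491e-01 -4.25966359e-04] [ 1.19740772 -0.09874435  0.03830619]
```

View pics/c4.png

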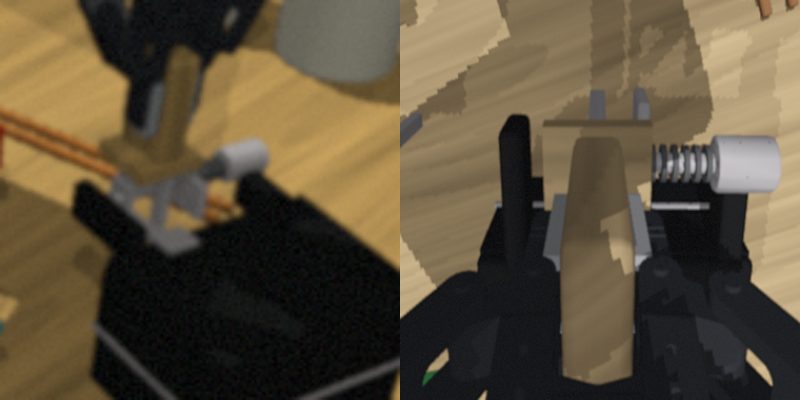

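The prongs straddle the bar, so I push along the bar's +y.

Emit:
jog_arm(
  commands=[
    [1,3.5,0,0,0,0,10],
    [2,7,0,0,0,0,10],
    [3,10,0,0,0,0,10],
    [3.7,12.5,0,0,0,0,10],
    [4.4,15,0,0,0,0,10],
    [5.1,17.5,0,0,0,0,10],
    [5.8,20,0,0,0,0,10],
    [6.6,22.5,0,0,0,0,10],
    [7.3,25,0,0,0,0,10],
    [7.3,25,0,0,0,0,10],
    [7.3,25,0,0,0,0,10],
  ],
)

```text
time_s: 5.65
ee_pos: [0.5836, 0.2425, 0.2119]
ee_rot: [0.0, 0.142, 0.99, -0.0]
force: [0.0, -4.8, 1.5]
finger_gap: 0.0191
grip_force: 78.4
```

Run:
```python
from h import *
s=observe();print(s['ee_pos'],s['ee_rot'],s['force'])
c,_=snap('scene','scene4')
W=cloud(c)
b=W[(abs(W[...,0]-.66)<.12)&(abs(W[...,1]-.2)<.1)];print(np.nanpercentile(b[:,2],[50,90,99]))
```

```text
[0.58360096 0.24247775 0.21186924] [ 1.05070684e-04  1.42393922e-01  9.89810023e-01 -2.79407648e-04] [ 0.0300033  -4.80254096  1.5310595 ]
[0.1101824  0.35164035 0.409188  ]
```

Emit:
jog_arm(
  commands=[
    [0.3,1,0,0,0,0,10],
    [0.3,1,0,0,0,0,10],
    [0.3,1,0,0,0,0,10],
    [0.3,1,0,0,0,0,10],
    [0.3,1,0,0,0,0,10],
    [0.3,1,0,0,0,0,10],
    [0.3,1,0,0,0,0,10],
    [0.3,1,0,0,0,0,10],
    [0.3,1,0,0,0,0,10],
    [0.3,1,0,0,0,0,10],
    [0.3,1,0,0,0,0,10],
    [0.3,1,0,0,0,0,10],
  ],
)

```text
time_s: 6.7
ee_pos: [0.5839, 0.2434, 0.2119]
ee_rot: [0.0, 0.143, 0.99, -0.0]
force: [1.2, -3.7, 0.5]
finger_gap: 0.0192
grip_force: 78.4
```

Run:
```python
from h import *
c,_=snap('scene','scene5');print(observe()['force'])
```

```text
[ 0.7658465  -5.50509855 -0.31491399]
```

View pics/scene5.png

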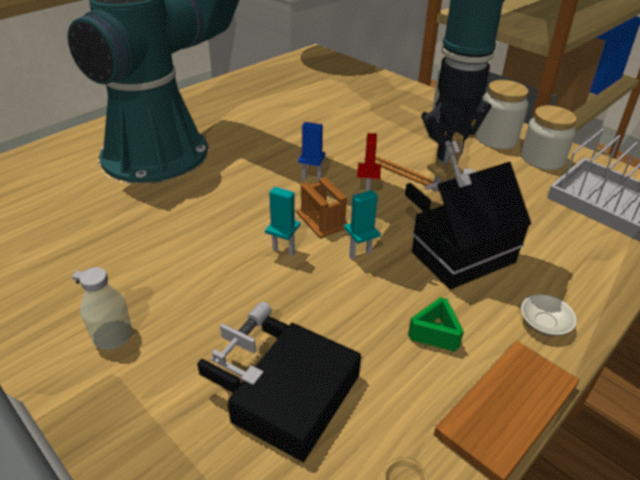

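The lid is up (475,205) and the small box is still shut. I back off, lift clear and return the fork.

Emit:
jog_arm(
  commands=[
    [-2,-4,0,0,0,0,10],
    [-4,-8,0,0,0,0,10],
    [-6.5,-12,0,0,0,0,10],
    [-8.6,-15.2,0,0,0,0,10],
    [-8.6,-15.2,0,0,0,0,10],
    [-8.6,-15.2,12,0,0,0,10],
    [-8.6,-15.2,28,0,0,0,10],
    [-8.6,-15.2,46,0,0,0,10],
    [-8.6,-15.2,64,0,0,0,10],
    [-8.6,-15.2,76,0,0,0,10],
    [-14,-20,76,0,0,0,10],
    [-25,-30,76,0,0,0,10],
  ],
)

```text
time_s: 7.75
ee_pos: [0.56, 0.2146, 0.2894]
ee_rot: [0.002, 0.142, 0.99, 0.001]
force: [-0.1, -0.5, -1.7]
finger_gap: 0.0191
grip_force: 78.4
```

Emit:
jog_arm(
  commands=[
    [-20,-18,0,0,0,1,10],
    [-43,-38,0,0,0,2,10],
    [-66,-58,0,0,0,2.9,10],
    [-88,-78,0,0,0,2.9,10],
    [-108,-96,0,0,0,2.9,10],
    [-122,-108,0,0,0,2.9,10],
    [-130.6,-116,0,0,0,2.9,10],
    [-130.6,-116,-10,0,0,2.9,10],
    [-130.6,-116,-20,0,0,2.9,10],
    [-130.6,-116,-35,0,0,2.9,10],
    [-130.6,-116,-50,0,0,2.9,10],
    [-130.6,-116,-50,0,0,2.9,10],
  ],
)

```text
time_s: 8.75
ee_pos: [0.4267, 0.0976, 0.2358]
ee_rot: [-0.002, 0.117, 0.993, -0.0]
force: [-0.3, -0.1, -1.9]
finger_gap: 0.0188
grip_force: 78.3
```

Run:
```python
from h import *
s=observe();print(s['ee_pos'],s['ee_rot'],s['force'])
c,_=snap('scene','scene6');d,_=snap('wrist','wrist6')
cv2.imwrite('pics/c5.png',np.hstack([cv2.resize(c['pixels'][100:260,250:550],(400,400)),cv2.resize(d['pixels'][50:450,130:510],(400,400))]))
```

```text
[0.42665268 0.09761503 0.23577219] [-2.02709573e-03  1.17434351e-01  9.93078548e-01 -2.47511197e-04] [-0.30456414 -0.132586   -1.89873013]
```

View pics/c5.png

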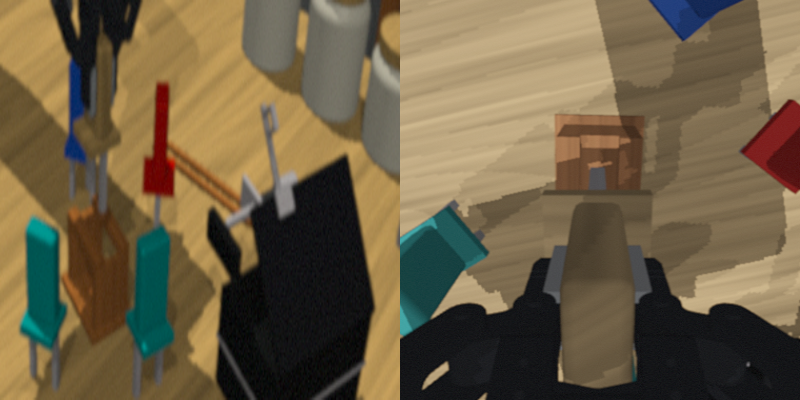

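The fork is upright, right above the slot. I lower it.

Emit:
jog_arm(
  commands=[
    [0,0,0,0,0,0,10],
    [0,0,-15,0,0,0,10],
    [0,0,-30,0,0,0,10],
    [0,0,-45,0,0,0,10],
    [0,0,-60,0,0,0,10],
    [0,0,-68,0,0,0,10],
    [0,0,-72,0,0,0,10],
    [0,0,-74,0,0,0,10],
    [0,0,-74,0,0,0,10],
    [0,0,-74,0,0,0,10],
  ],
)

```text
time_s: 9.68
ee_pos: [0.4288, 0.0977, 0.1646]
ee_rot: [0.001, 0.117, 0.993, 0.0]
force: [0.7, 0.5, -0.8]
finger_gap: 0.0196
grip_force: 78.8
```

Emit:
jog_arm(
  commands=[
    [0,0,-1,0,0,0,10],
    [0,0,-1,0,0,0,10],
    [0,0,-1,0,0,0,25],
    [0,0,-1,0,0,0,40],
    [0,0,-1,0,0,0,60],
    [0,0,-1,0,0,0,60],
    [0,0,-1,0,0,0,60],
    [0,0,-1,0,0,0,60],
  ],
)

```text
time_s: 10.35
ee_pos: [0.4281, 0.0976, 0.1628]
ee_rot: [-0.0, 0.117, 0.993, -0.0]
force: [0.2, -0.5, 1.3]
finger_gap: 0.0598
grip_force: 0.0
```

Emit:
jog_arm(
  commands=[
    [0,0,10,0,0,0,60],
    [0,0,25,0,0,0,60],
    [0,0,45,0,0,0,60],
    [0,0,70,0,0,0,60],
    [0,0,95,0,0,0,60],
    [0,0,120,0,0,0,60],
    [-30,0,140,0,0,0,60],
    [-30,0,140,0,0,0,60],
    [-30,0,140,0,0,0,60],
  ],
)

```text
time_s: 11.1
ee_pos: [0.3976, 0.0976, 0.3037]
ee_rot: [0.001, 0.117, 0.993, 0.0]
force: [0.4, 0.0, -0.4]
finger_gap: 0.06
grip_force: 0.0
```

Run:
```python
from h import *
s=observe();print(s['ee_pos'],s['force'],s['time_s'])
c,_=snap('scene','scene7')
```

```text
[0.39757061 0.09764405 0.30372331] [ 0.41174726  0.02564423 -0.42033938] 11.1
```

View pics/scene7.png

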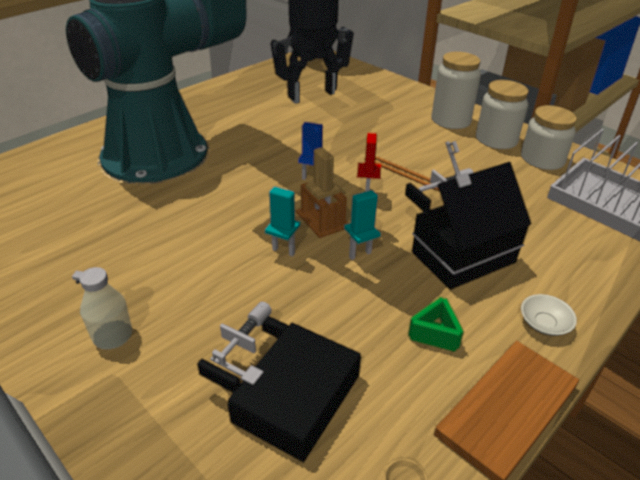

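The fork hangs upright in its rest (323,185), the two-tier lid is open, the small box is shut, and the arm is clear.

```bash
python3 -c "
from station import *
print(close_job())"
```

```text
the job is handed in; nothing more can be done
None
```

The two-tier box is open, the forked tool hangs upright in its rest again, the single-tier box is still shut, and the job was handed in at about 11 s (the judge's result was not shown).

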